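# Find the secret catch of the tea caddy

## Task

One of the six dark tiles inlaid in the top of the pale wooden tea caddy is a hidden push button, and they all look alike. Feel across the tiles with the fingertips, press the one that gives way until the drawer springs open, then take the hand away so the button comes back up. Pick nothing up, the tea strainer in the drawer included, and leave the sugar bowl and the glasses where they stand.

Things in the scene. Friction and masses are not known exactly. Their poses are not given: they have to be found in the camera images.
- caddy: pale wooden tea caddy fixed to the counter, 160 mm (its x) by 356 mm (its y), 75 mm tall; origin at the centre of its underside, z up. A row of six dark tiles is inlaid in its flat top. The hidden drawer, 334 mm wide, has no handle and springs out of the +x side (away from the robot)
- tile_row (a point): middle of the tile row, on the tiles' upper faces (73.5 mm above the caddy's underside), axes as the caddy. Six alike 49 mm square tiles lie along y, centres at x = 0, y = -145, -87, -29, 29, 87, 145 mm, 1.5 mm below the wooden strips (7 mm wide) between them and the top around. Five are rigid; one, a different one each time, is the button
- catch (a joint): how far the button tile is pressed down, 0 to 0.006 m; it is sprung, 2 N at the start and 4.4 N fully down, and rises again when let go. From about 0.0035 m on it frees the drawer. This number does not tell which tile it is
- drawer (a joint): how far the drawer is out, 0 (latched shut) to 0.07 m; when the button is pressed a spring drives it out fully in about a second and it stays out
- strainer: metal tea strainer lying in the drawer, bowl 48 mm across and 16 mm tall, handle along its y; origin at the centre of the bowl's underside, which lies 12 mm above the counter; it rides out with the drawer and is not to be lifted
- sugar_bowl: mustard yellow sugar bowl with lid, 92 mm across and 78 mm tall, origin at the centre of its underside; a bystander, stands beside one end of the caddy
- glass_near: tea glass in a chrome holder, about 68 mm across and 103 mm tall with a side handle reaching 59 mm from its axis (the body's +y); origin at the centre of its underside; a bystander, stands beside the other end of the caddy

How it is judged:
By the outcome, as a careful person would: the job done as asked, in the order asked, and still so for the second after the job is handed in, with the robot touching nothing.
It also fails if it takes over 42 s, if anything falls off the work surface, if the arm or the gripper's body presses on something with over 40 N, if the wrist force passes 120 N, or if a joint passes its speed limit or range.

## Robot

A 6-joint arm with a two-finger parallel gripper is mounted at the origin on the work surface. World frame = base frame: x ahead of the robot, y to its left, z up, the work surface at z = 0. Lengths are in mm, angles in rad, forces in N, time in s.
With the tool pointing down it reaches from about 350 to 975 mm from the base axis. Payload 7.1 kg.
Tool frame: the origin (TCP) lies midway between the tips of the shut fingers; the grasp point (between the pads) lies 19 mm behind it (ctrl.hold_point_z is the distance from the TCP to the grasp point, in mm); x points along the fingers, y is the direction in which the jaws open and shut, and the axes are right-handed (so a half turn about x gives the same grasp; the last joint's range is limited). The gripper opens to 88 mm and grips with 3 to 60 N. Pads are 20 mm wide; open, the fingers measure 115 mm over their backs; the gripper's body (75 mm by 178 mm) begins 61 mm behind the grasp point.
Start: joints at [1.317, 0.423, 1.63, -0, 1.089, -0.019], TCP at [145.374, 607.841, 222.675] pointing down, gripper open.
Joint ranges: [-3, 3], [-0.9, 2.11], [0.09, 2.58], [-1.31, 4.45], [0.11, 2.69], [-2.54, 2.54]. Speed limits (rad/s): [2.39, 2.39, 3.01, 3.14, 3.14, 3.14].

## Interface

Orientations are given as a rotation vector (axis times angle).
In Python, from workcell import ctrl, get_image, calibration gives the robot as it stands.
- The arm moves only by the tool move_arm, never from a script. Its argument "rows" is a list of rows, each a list of 5 numbers: the shift along the world's x, y, z in mm, then the turn about the world's z in rad, then the closure, from -1 (fully open) to 1 (shut). In form: [[tx, ty, tz, roll, jaw], ...]. A call has 1 to 12 rows; each row is the pose to reach, as a shift and turn from the pose measured when the call began; what a row does not reach only later rows make up. A row lasts 1/8 s, in which the tool goes at most 62.5 mm and 10.7 degrees, less where a joint would pass 70% of its speed; a pose out of reach is approached as far as the arm can. A call with a gripper value outside its range is refused whole. The fingers move at their own pace and stop on an object; the grip force is fixed at half the most. Time passes only in rows, so rows that repeat a pose let the fingers close. It gives the time, the measured TCP pose, the force and the opening at its end, in the units of the state.
- ctrl.get_obs(): the state, without advancing time (a new reading comes with each control period).
- get_image(name): name is "scene" or "side" or "wrist"; returns the picture (384x512x3 uint8, blue, green, red); there is no depth.
- calibration(name): a dict with "fx", "fy", "cx", "cy" (pixels), "D" ([k1, k2, p1, p2, k3] as OpenCV has them; the pictures are not rectified), "view" (4x4, takes a point from world to camera coordinates); the wrist camera has in their place "T_tool_cam" (4x4, takes a point from camera to tool coordinates, whose origin is the TCP and whose axes are the tool frame's). Camera axes: x right, y up, looking along -z (the intrinsics and any distortion apply to the point x, -y, -z); pixel columns grow to the right and rows downward; lengths in mm; the calibration is good to about 2 mm. A picture is of the moment at which its call begins: read the wrist's pose just before it. calibration takes no time and is no camera call.
- ctrl.close_job(): hands the job in, once; it reports no verdict.
The state is a dict: "t": time; "qpos": joint angles; "qvel": joint speeds; "joint_torque": joint torques, N m; "ee_pos": TCP position; "orientation": TCP orientation; "ft_force": force on the tool from outside, world axes, zero at the start; "moment": the same for the moment, N m; "width": finger opening in mm.
Only numpy, scipy, OpenCV 4.12 (cv2) and the standard library are available. Lean on these libraries where they do the work, as an engineer would, in place of code of your own. Each camera call takes 0.05 s, during which the arm holds its last target.

## Working session

There is one attempt and no reset: what is moved stays moved. The work goes in short steps, Python scripts to look and compute and a tool call to move; the robot and the scene stay as the last step left them, time stands still between calls to the robot, and variables do not carry over. Pictures are saved under pics/ and viewed, and the job is handed in when it is done.

Besides the shell and the picture viewer there is one more tool, called after "Request:" by a JSON object that holds its "op" and its "data", one argument or row to a line. move_arm: Moves the arm, as the interface text tells. Its arguments: {"type":"object","properties":{"rows":{"type":"array"}},"required":["rows"]}

```bash
mkdir -p pics; ls
python3 - <<'E'
from workcell import ctrl,get_image,calibration
import cv2
o=ctrl.get_obs()
print(o)
for n in("scene","side","wrist"):
    cv2.imwrite(f"pics/{n}0.png",get_image(n)); print(n,calibration(n))
E
```

```text
pics
{'t': 0.0, 'qpos': array([ 1.31699365e+00,  4.23814958e-01,  1.63072216e+00, -7.21536501e-06,
        1.08861223e+00, -1.89948717e-02]), 'qvel': array([ 2.91055914e-04, -7.73086955e-05,  1.51824515e-05,  9.53730247e-04,
       -1.10675641e-03, -1.30613064e-03]), 'joint_torque': array([ 1.47571547e-03, -5.44628549e+01, -2.73667377e+01,  6.44604466e-02,
        2.28203565e-02, -1.32672949e-04]), 'ee_pos': array([145.23805616, 607.29368363, 221.90523282]), 'orientation': array([ 0.18312937,  1.56312946, -0.18555791]), 'ft_force': array([-0.44164535,  0.09020337,  0.32773003]), 'moment': array([ 0.0603714 ,  0.01908552, -0.0449482 ]), 'width': 87.89618931293732}
scene {'fx': 430.54707643431726, 'fy': 430.54707643431726, 'cx': 259.46423955339804, 'cy': 196.20357854899376, 'D': array([0.03516491, 0.        , 0.        , 0.        , 0.        ]), 'view': array([[-6.86844061e-02,  9.97636427e-01,  2.00273647e-03,
         1.64654106e+00],
       [-7.84970056e-01, -5.52816776e-02,  6.17062353e-01,
         4.23021394e+02],
       [ 6.15714596e-01,  4.08104731e-02,  7.86911711e-01,
      
[... 483 characters left out ...]
2.60687267e-01,  6.64156762e-01,  7.00669640e-01,
        -9.65688240e+02],
       [ 0.00000000e+00,  0.00000000e+00,  0.00000000e+00,
         1.00000000e+00]])}
wrist {'fx': 340.7222687994498, 'fy': 340.7222687994498, 'cx': 248.93694764647051, 'cy': 192.5525285342827, 'D': array([0.01499778, 0.        , 0.        , 0.        , 0.        ]), 'T_tool_cam': array([[-7.78981485e-04,  2.89004146e-01, -9.57327528e-01,
        -1.62233296e+02],
       [ 9.99999697e-01,  2.36731005e-04, -7.42238143e-04,
         5.84147197e-01],
       [ 1.21192070e-05, -9.57327816e-01, -2.89004243e-01,
        -7.88684149e+01],
       [ 0.00000000e+00,  0.00000000e+00,  0.00000000e+00,
         1.00000000e+00]])}
```

View pics/scene0.png

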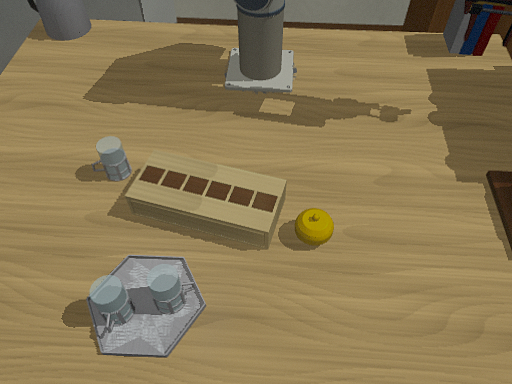

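View pics/side0.png

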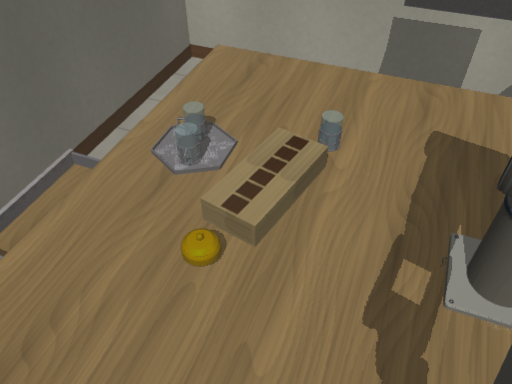

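View pics/wrist0.png

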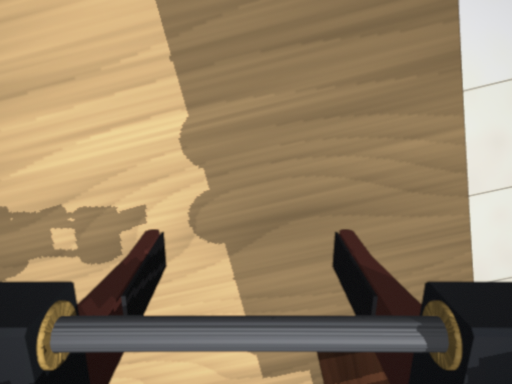

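The scene view shows the six tiles running from (153,175) to (264,201). The sugar bowl is at (315,227) on the +y end and the near glass at (113,158) on the −y end. The side view agrees. The wrist view shows only bare counter. Next I'll locate the tiles.

```bash
cat > h.py <<'E'
import numpy as np,cv2
from workcell import calibration
def ray(n,uv):
    c=calibration(n);K=np.array([[c['fx'],0,c['cx']],[0,c['fy'],c['cy']],[0,0,1]])
    p=cv2.undistortPoints(np.array(uv,float).reshape(-1,1,2),K,np.array(c['D']))[:,0]
    d=np.c_[p[:,0],-p[:,1],-np.ones(len(p))]
    R=c['view'][:3,:3];t=c['view'][:3,3]
    return -R.T@t, d@R
def plane(n,uv,z):
    o,d=ray(n,uv); return o+d*((z-o[2])/d[:,2])[:,None]
E
python3 - <<'E'
import cv2,numpy as np
from h import *
res={}
for n,box in(("scene",(130,160,290,215)),("side",(215,130,315,215))):
    im=cv2.imread(f"pics/{n}0.png");h=cv2.cvtColor(im,cv2.COLOR_BGR2HSV)
    m=((im.max(2)<110)).astype(np.uint8)
    k=np.zeros_like(m);x0,y0,x1,y1=box;k[y0:y1,x0:x1]=1;m*=k
    N,L,S,C=cv2.connectedComponentsWithStats(m)
    c=[(S[i,4],C[i]) for i in range(1,N) if S[i,4]>40]
    print(n,[(int(a),b.round(1).tolist()) for a,b in c])
    P=plane(n,[b for a,b in c],73.5);P=P[P[:,1].argsort()];print(P.round(1)); res[n]=P
    # bystanders
    y=((h[...,0]>20)&(h[...,0]<32)&(h[...,1]>200)).astype(np.uint8)
    N,L,S,C=cv2.connectedComponentsWithStats(y);i=1+S[1:,4].argmax();print('bowl',S[i],plane(n,[C[i]],40))
for n,P in res.items():
    if len(P)==6:
        b=np.polyfit((np.arange(6)-2.5)*58,P,1);print(n,'mid',b[1],'step',b[0],'yaw',np.arctan2(-b[0][0],b[0][1]))
E
```

```text
scene [(294, [151.9, 174.2]), (51, [134.0, 175.8]), (307, [173.6, 179.5]), (319, [195.5, 184.9]), (333, [218.1, 190.2]), (342, [240.9, 195.7]), (349, [264.3, 201.4]), (564, [152.1, 208.7])]
[[ 552.  -273.8   73.5]
 [ 543.6 -231.3   73.5]
 [ 648.2 -207.2   73.5]
 [ 556.7 -174.7   73.5]
 [ 569.9 -118.4   73.5]
 [ 582.6  -61.5   73.5]
 [ 595.6   -5.1   73.5]
 [ 608.8   51.5   73.5]]
bowl [ 295  208   39   37 1076] [[647.54544954 172.04628764  40.        ]]
side [(162, [226.3, 149.7]), (209, [296.6, 142.4]), (223, [285.8, 153.2]), (243, [274.1, 164.7]), (758, [293.8, 192.1]), (265, [261.8, 176.8]), (284, [248.7, 189.8]), (324, [234.9, 203.6])]
[[ 543.9 -231.2   73.5]
 [ 556.4 -174.6   73.5]
 [ 712.1 -130.3   73.5]
 [ 569.7 -118.1   73.5]
 [ 582.9  -61.8   73.5]
 [ 489.8  -37.6   73.5]
 [ 595.6   -5.2   73.5]
 [ 608.3   51.4   73.5]]
bowl [ 181  229   40   37 1113] [[640.613456   176.49013425  40.        ]]
```

Run:
```python
from workcell import ctrl
import numpy as np
from scipy.spatial.transform import Rotation as R
o=ctrl.get_obs();M=R.from_rotvec(o['orientation']).as_matrix();print(M.round(3));print('jaw ang',np.arctan2(M[1,1],M[0,1]))
print(np.array([608.6,51.5])-o['ee_pos'][:2])
```

```text
[[-0.     0.233  0.973]
 [-0.001  0.973 -0.233]
 [-1.    -0.001 -0.   ]]
jaw ang 1.3360348972817326
[ 463.33647824 -555.96838483]
```

Request:
{"op": "move_arm", "data": {
  "rows": [
    [38,-46,0,0,1],
    [77,-92,0,0,1],
    [116,-139,0,0,1],
    [154,-185,0,0,1],
    [193,-231,0,0,1],
    [231,-278,0,0,1],
    [270,-324,0,0,1],
    [309,-370,-20,0,1],
    [347,-417,-40,0,1],
    [386,-463,-70,0,1],
    [424,-510,-100,0,1],
    [463,-556,-120,0,1]
  ]
}}

```text
t: 1.65
ee_pos: [600.8, 59.2, 105.0]
orientation: [0.183, 1.564, -0.185]
ft_force: [0.4, 1.1, -0.5]
width: 0.5
```

Request:
{"op": "move_arm", "data": {
  "rows": [
    [8,-8,0,0,1],
    [8,-8,-10,0,1],
    [8,-8,-20,0,1],
    [8,-8,-26,0,1],
    [8,-8,-26,0,1]
  ]
}}

```text
t: 2.28
ee_pos: [608.1, 52.1, 78.7]
orientation: [0.182, 1.565, -0.184]
ft_force: [0.0, 0.1, 0.4]
width: 0.5
```

Run:
```python
from workcell import ctrl,get_image
import cv2
o=ctrl.get_obs();print(o['t'],o['ee_pos'],o['ft_force'])
a=get_image("scene")[120:280,80:360];b=get_image("side")[110:290,150:400]
cv2.imwrite("pics/s1.png",cv2.resize(a,None,fx=2.8,fy=2.8));cv2.imwrite("pics/d1.png",cv2.resize(b,None,fx=3,fy=3))
```

```text
2.275 [608.09300077  52.1059663   78.69744132] [0.00649586 0.0699851  0.39127569]
```

View pics/d1.png

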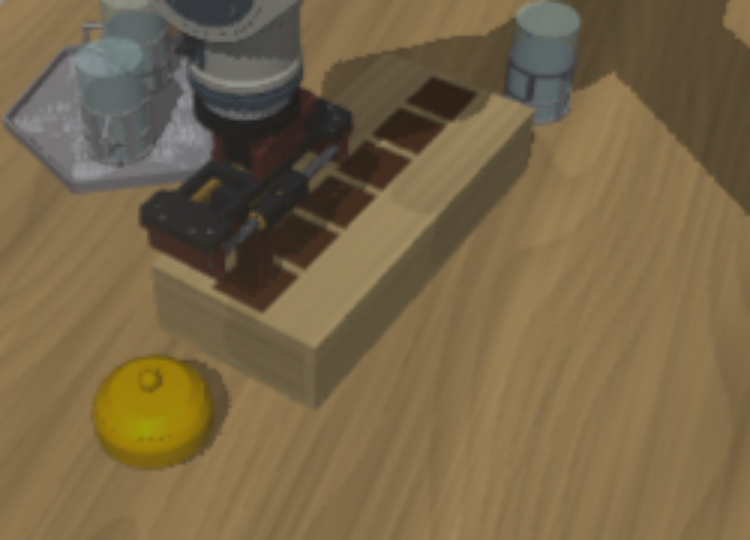

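View pics/s1.png

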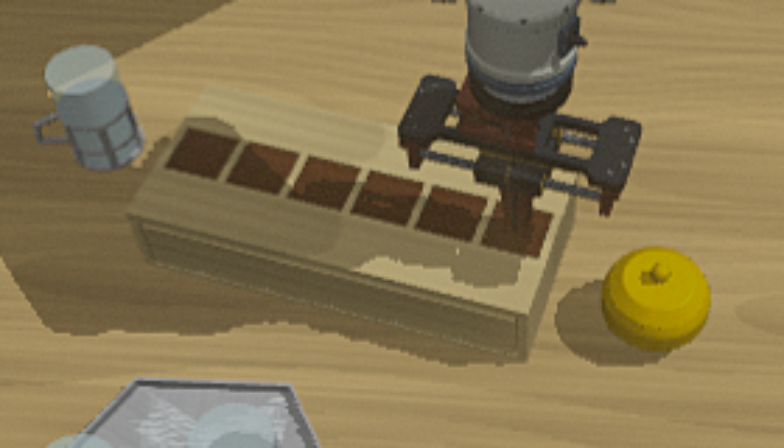

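Both views show the shut fingertips over the middle of the +y end tile and clear of the bowl. I'll feel down gently.

Request:
{"op": "move_arm", "data": {
  "rows": [
    [0,0,-2,0,1],
    [0,0,-4,0,1],
    [0,0,-5,0,1],
    [0,0,-6,0,1],
    [0,0,-6.5,0,1],
    [0,0,-6.5,0,1]
  ]
}}

```text
t: 3.12
ee_pos: [608.8, 51.7, 72.9]
orientation: [0.183, 1.564, -0.185]
ft_force: [-0.7, 0.3, 2.6]
width: 0.5
```

Request:
{"op": "move_arm", "data": {
  "rows": [
    [0,0,-1,0,1],
    [0,0,-1.5,0,1],
    [0,0,-1.5,0,1]
  ]
}}

```text
t: 3.5
ee_pos: [608.8, 51.7, 71.4]
orientation: [0.183, 1.564, -0.185]
ft_force: [-0.0, 0.1, 4.0]
width: 0.7
```

Request:
{"op": "move_arm", "data": {
  "rows": [
    [0,0,-1,0,1],
    [0,0,-2,0,1],
    [0,0,-2,0,1]
  ]
}}

```text
t: 3.88
ee_pos: [608.8, 51.7, 69.3]
orientation: [0.183, 1.564, -0.185]
ft_force: [-1.2, -0.3, 3.0]
width: 0.2
```

Run:
```python
from workcell import ctrl,get_image
import cv2
o=ctrl.get_obs();print(o['t'],o['ee_pos'],o['ft_force'],o['joint_torque'])
a=get_image("scene")[120:280,80:360]
cv2.imwrite("pics/s2.png",cv2.resize(a,None,fx=2.8,fy=2.8))
```

```text
3.875 [608.76775934  51.73213832  69.28780779] [-1.17557093 -0.27308759  2.96705363] [-1.87010964e-02 -5.58721161e+01 -1.99771178e+01  1.68288087e-03
 -3.08647603e-01  2.22541044e-04]
```

View pics/s2.png

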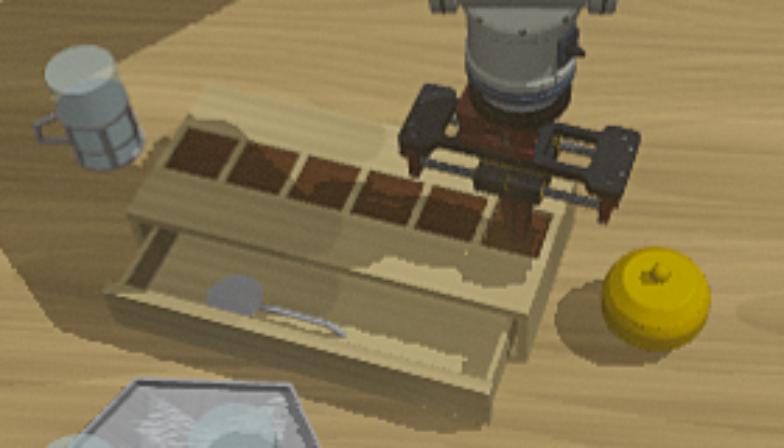

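The end tile gave way at about 3–4 N, and the picture shows the drawer out with the strainer lying in it. I'll let it finish opening, then lift straight up.

Request:
{"op": "move_arm", "data": {
  "rows": [
    [0,0,0,0,1],
    [0,0,0,0,1],
    [0,0,0,0,1],
    [0,0,0,0,1],
    [0,0,3,0,1],
    [0,0,8,0,1],
    [0,0,25,0,1],
    [0,0,60,0,1],
    [0,0,100,0,1],
    [-20,0,140,0,1],
    [-40,0,150,0,1],
    [-40,0,150,0,1]
  ]
}}

```text
t: 5.42
ee_pos: [568.6, 51.8, 221.3]
orientation: [0.183, 1.562, -0.184]
ft_force: [0.5, 0.3, 0.4]
width: 0.5
```

Request:
{"op": "move_arm", "data": {
  "rows": [
    [-40,40,0,0,1],
    [-80,80,0,0,1],
    [-110,120,0,0,1],
    [-140,160,0,0,1],
    [-150,200,0,0,1],
    [-160,240,0,0,1],
    [-160,240,0,0,1],
    [-160,240,0,0,1]
  ]
}}

```text
t: 6.42
ee_pos: [408.7, 291.5, 220.9]
orientation: [0.182, 1.562, -0.184]
ft_force: [-0.7, 0.8, 0.1]
width: 0.5
```

Run:
```python
from workcell import ctrl,get_image
from h import *
o=ctrl.get_obs();print(o['t'],o['ee_pos'],o['ft_force'],abs(o['qvel']).max())
im=get_image("scene");cv2.imwrite("pics/s3f.png",im)
cv2.imwrite("pics/s3.png",cv2.resize(im[120:280,80:360],None,fx=2.8,fy=2.8))
cv2.imwrite("pics/d3.png",cv2.resize(get_image("side")[90:290,150:400],None,fx=3,fy=3))
h=cv2.cvtColor(im,cv2.COLOR_BGR2HSV)
y=((h[...,0]>20)&(h[...,0]<32)&(h[...,1]>200)).astype(np.uint8)
N,L,S,C=cv2.connectedComponentsWithStats(y);i=1+S[1:,4].argmax();print('bowl',S[i],plane("scene",[C[i]],40))
uv=lambda x,y:(80+x/2.8,120+y/2.8)
P=plane("scene",[uv(107,292),uv(500,393)],60);print(P)
```

```text
6.425 [408.70527862 291.5308503  220.8587907 ] [-0.69538373  0.84244675  0.11605973] 0.019465589819354347
bowl [ 295  208   39   37 1067] [[647.33771209 172.08160667  40.        ]]
[[ 687.82615704 -279.29833716   60.        ]
 [ 759.81721978   48.6002788    60.        ]]
```

View pics/s3.png

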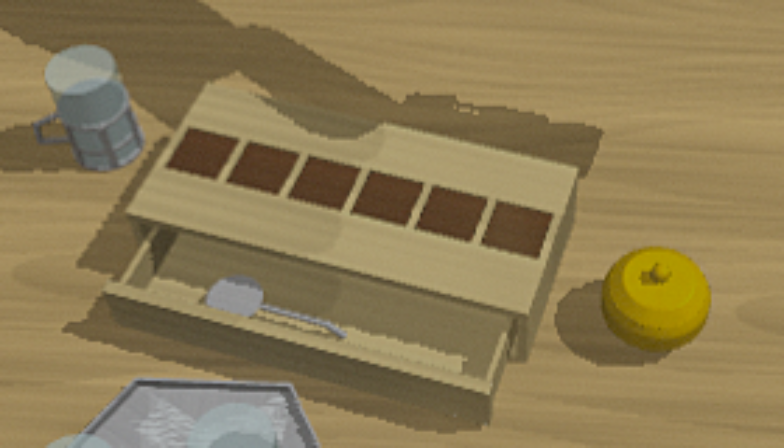

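View pics/d3.png

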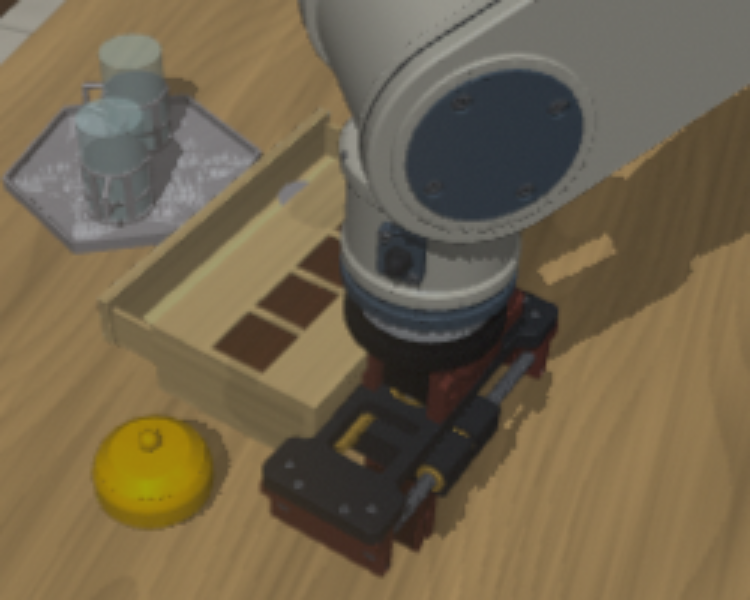

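The drawer is fully out, the strainer is still lying in it, and all six tiles look level. The bowl and glass are where they were, and the arm is clear.

```bash
python3 -c "
from workcell import ctrl
print(ctrl.close_job())"
```

```text
the job is handed in; nothing more can be done
None
```

The drawer is open, the button is back up and the hand is clear. The job was handed in at about 6.4 s of the 42 s allowed.

- **Finding the button:** The scene and side views agreed on the tile positions to within about 0.5 mm. I felt first at the end tile next to the sugar bowl (+y). It gave way at about 3–4 N and turned out to be the button, so I did not touch the other five.
- **Opening the drawer:** I pressed the tile about 4 mm down until the drawer sprang out, then lifted straight up and moved the arm aside.
- **Last checks:**
  - The drawer front was at the same place in the later picture as right after it opened. By a rough pixel estimate it is at or near its full 70 mm.
  - The strainer is still lying in the drawer, and all six tiles look level.
  - The sugar bowl moved 0.2 mm by measurement, which is within the picture noise. I checked the near glass only by eye, and it looks unmoved.
  - The wrist force was back to noise, about 1 N.

No check failed. I could not read the catch and drawer positions directly; I judged them from the pictures.

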